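# Unpin the sloping equipment case and lay the torch in the exhibit tray

### The arm

A 7-joint arm with a two-finger parallel gripper is mounted at the origin on the work surface. World frame = base frame: x ahead of the robot, y to its left, z up, the work surface at z = 0. Lengths are in m, angles in rad, forces in N, time in s.
With the tool pointing down it reaches from about 0.35 to 0.9 m from the base axis. Payload 8.1 kg.
Tool frame: the origin (TCP) lies on the mounting face of the last link; the fingertips stand 178 mm ahead of it and the grasp point (between the pads) lies 159 mm ahead of it; z points along the fingers, y is the line along which they close (so a half turn about z gives the same grasp; the last joint's range is limited). The gripper opens to 92 mm and grips with 3 to 60 N. Pads are 19 mm wide; open, the fingers measure 130 mm over their backs; the gripper's body (75 mm by 190 mm) begins 47 mm behind the grasp point.
Start: joints at [1.003, 0.434, 0.025, 1.573, -0.012, 1.134, -0.075], TCP at [0.28, -0.559, 0.405] pointing down, gripper open.
Joint ranges: [-2.62, 2.62], [-0.44, 2.09], [-1.27, 1.32], [0.08, 2.57], [-1.32, 4.46], [0.12, 2], [-2.74, 2.74]. Speed limits (rad/s): [2.22, 2.22, 3.01, 3.01, 3.14, 3.14, 3.14].

### API

Orientations are given as a unit quaternion [w, x, y, z].
In Python, from plant import arm, vision gives the robot as it stands. The module is installed in compiled form; this text tells all that it offers.
- The arm moves only by the tool servo_tool, never from a script. Its argument "targets" is a list of rows, each a list of 3 entries, a list of its own where there are three numbers: the shift along the world's x, y, z in cm, then the turn, a rotation vector about the world's x, y, z in degrees, then the gripper command: -1 is shut, 1 is fully open, values between are in proportion. A call has 1 to 12 rows; each row is the pose to reach, as a shift and turn from the pose commanded when the call began; what a row does not reach only later rows make up. A row lasts 1/10 s, in which the tool goes at most 50 mm and 8.59 degrees, less where a joint would pass 70% of its speed; a pose out of reach is approached as far as the arm can. A call with a gripper value outside its range is refused whole. The fingers move at their own pace and stop on an object; the grip force is fixed at half the most. Time passes only in rows, so rows that repeat a pose let the fingers close. It gives the time, the measured TCP pose, the force, the opening and the grip force at its end, in the units of the state.
- arm.get_obs(): the state, without advancing time (a new reading comes with each control period).
- vision.snapshot(name): name is "scene" or "side" or "wrist"; returns the picture (384x512x3 uint8, red, green, blue); there is no depth.
- vision.camera_params(name): a dict with "mtx" (3x3 intrinsics, pixels), "dist" ([k1, k2, p1, p2, k3] as OpenCV has them; the pictures are not rectified), "rvec" (rotation vector, rad) and "tvec" (3), from world to camera coordinates, as OpenCV has them. Camera axes: x right, y down, z forward; pixel columns grow to the right and rows downward; lengths in m; the calibration is good to about 2 mm. A picture is of the moment at which its call begins: read the wrist's pose just before it. camera_params takes no time and is no camera call; for the wrist camera it gives the pose at the moment of the call.
- arm.close_job(): hands the job in; it is judged then, once.
The state is a dict: "time_s": time; "joint_positions": joint angles; "dq": joint speeds; "tau": joint torques, N m; "eef_pos": TCP position; "tool_rot": TCP orientation; "ft_force": force on the tool from outside, world axes, zero at the start; "wrist_torque": the same for the moment, N m; "grip_width": opening from 0.0 (shut) to 1.0 (fully open); "grasp_force": force on a finger pad.
Only numpy, scipy, OpenCV 4.12 (cv2) and the standard library are available. Lean on these libraries where they do the work, as an engineer would, in place of code of your own. Each camera call takes 0.05 s, during which the arm holds its last target. There are 200 camera calls.

### The job

Drag the empty steel tray towards you, without lifting it off the bench, until it lies wholly and squarely on the grey mat. Then pull the retaining pin out of the staple of the sloping black case and lay the pin in the tray, lift the lid off the case and set it down flat on the clear bench to the right of the mat, handle up, and last take the torch (not the plain tube beside it) out of the case and lay it down in the tray. Let nothing drop from a height, leave the tray on the mat and leave the other things where they are.

Things in the scene. Friction and masses are not known exactly. Their poses are not given: they have to be found in the camera images.
- case: Fixed black case on a grey stand, its opening sloping 30 deg down towards the robot. Origin: on the bench below it, z up, x level, away from the robot. Slope axes in its frame: x' = (cos30,0,sin30) up the slope, y' = y, z' = (-sin30,0,cos30) square to the opening. 180 (x') x 232 (y') x 62 (z') mm, walls 5 mm. Take pin, handle and torch with the fingers along -z' (tool tilted 30 deg).
- case_base (a point): Centre of the underside of the sloping case, 75 mm above the case's origin: origin of x', y', z'. Inner floor at z' = 5, rim at z' = 62 mm. Torch and tube lie along x' with axes at z' = 24 mm, one at y' = +55, the other at y' = -55 mm (which is which varies). Foam cheeks 19 mm high hold their ends (x' beyond 53 mm); elsewhere there is room for fingers.
- staple (a point): Centre of the opening of the steel staple, a square loop (opening 16 mm along x', 8 mm thick along y', top at z' = 90 mm) fixed at x' = -135, y' = 0, z' = 73 mm from case_base; it stands up through the slot of the lid's hasp. The pin passes through it along y'.
- pin: Steel pin, 142 mm long, loose in the staple on top of the lid's hasp, so that the lid cannot be lifted. Origin: middle of its square shaft (10 x 10 mm, y = -52 to +52). A flat grip, 12 mm thick (x), 22 mm high (z), runs from y = -52 to -90. In the staple its x, y, z are the slope axes. It slides out along its own -y, clear after 57 mm. 90 g.
- pin_grip (a point): Centre of the pin's flat grip, 71 mm from the pin's origin towards its -y.
- lid: Loose black lid, 196 x 248 mm plate on a 14 mm skirt that fits over the case rim with 3 mm play. Origin: centre of the skirt's underside; x up the slope, z out. Plate top at z = 20 mm. Its steel hasp (80 mm wide slotted plate) reaches to x = -168 mm, round the staple with 4 mm play. With the pin out it lifts along z'; 30 mm clears everything. On the bench its origin is at height 0. 300-520 g.
- lid_handle (a point): Centre of the bar of the lid's handle: an aluminium bar 16 mm thick (lid x), 96 mm long (lid y), 14 mm high, its centre 52 mm above the lid's origin (32 mm above the plate), free underneath over the middle 70 mm.
- torch: Black hand torch, 145 mm long, lying along its own x; origin on its axis near the middle. Barrel 28 mm diameter from x = -55 to +20 mm, wider head (38 mm diameter, glass lens) from +20 to +70 mm, tail cap (38 mm) from -75 to -55 mm. On a flat floor its axis is 19 mm up. 175-350 g.
- tube: Black swab tube lying beside the torch in the case: a plain cylinder 38 mm in diameter and 150 mm long, origin on its axis at the middle. To be left in the case.
- tray: Open steel tray, 180 (x) x 220 (y) x 35 mm high, walls and floor 4 mm, loose on the bench, 315-630 g; origin at the centre of its underside.
- mat: Grey mat flush with the bench top (nothing catches on it), 260 (x) x 300 (y) mm; origin at its centre. The bench on its right (-y side), from 130 to 420 mm from its centre and 0.38 to 0.66 m ahead of the robot, is clear for the lid.
- bottle: White plastic bottle, 60 mm diameter, 160 mm high, at the back. Leave alone. Origin: centre of its underside.
- jar: Small glass jar, 44 mm diameter, 45 mm high, between the tray and the case at the back. Leave alone. Origin: centre of its underside.
- brush: Wooden-handled brush, 180 mm long, lying at the back beyond the tray. Leave alone. Origin: centre of its underside.
- scale: White L-shaped measuring scale, 150 x 135 mm, 4 mm thick, flat on the bench at the near right. Leave alone. Origin: inner edge corner of its long arm's middle, on the bench.
- cup: White cup, 72 mm wide, 90 mm high, at the near left. Leave alone. Origin: centre of its underside.
Things that resemble listed ones, but are neither listed nor needed, are in the scene too. What is shaped like the pin but blue or yellow is not meant.

How it is judged:
On the way, in this order (a step that is already met when the one before it is completed fails the run):
1. the tray lies wholly and squarely on the mat (centre within 36 mm of the mat's along each of its axes, turned less than 0.2 rad) (x of tray in the frame of mat between -0.036 and 0.036 m and y of tray in the frame of mat between -0.036 and 0.036 m and angle between the x axis of tray and the x axis of mat, either way round below 0.2 rad and height (world z) of tray below 0.008 m), for 0.2 s.
2. the pin lies in the tray (x of pin in the frame of tray between -0.085 and 0.085 m and y of pin in the frame of tray between -0.105 and 0.105 m and z of each of pin, pin_grip in the frame of tray below 0.045 m and x of pin_grip in the frame of tray between -0.085 and 0.085 m and y of pin_grip in the frame of tray between -0.105 and 0.105 m and linear speed of pin below 0.05 m/s), for 0.2 s.
3. the lid lies flat on the bench, handle up (height (world z) of lid below 0.012 m and angle between lid's own z axis and vertical below 0.08 rad and linear speed of lid below 0.03 m/s), for 0.2 s.
At the end, for the whole second after the job is handed in: Tray flat on the mat (within 36 mm of its centre along each axis, 0.2 rad); pin and torch inside the tray below its rim, torch level to 0.2 rad; lid flat on the bench (0.08 rad), handle up, its centre over 100 mm right of the mat's; all at rest (all of step 1 and all of step 2 and all of step 3 and x of torch in the frame of tray between -0.085 and 0.085 m and y of torch in the frame of tray between -0.105 and 0.105 m and z of torch in the frame of tray below 0.045 m and angle between torch's own x axis and vertical between 1.37 and 1.77 rad and linear speed of torch below 0.03 m/s and y of lid in the frame of mat below -0.1 m); the robot touches nothing.
It fails at once if the tray is lifted off the bench (height (world z) of tray above 0.03 m).
It fails at once if the pin, lid or torch falls freely from a height of more than about 30 mm ((contact force between the fingers and pin below 0.1 N and linear speed of pin above 0.75 m/s) or (contact force between the fingers and lid below 0.1 N and linear speed of lid above 0.75 m/s) or (contact force between the fingers and torch below 0.1 N and linear speed of torch above 0.75 m/s)).
It fails at once if the tube or another bystander is moved more than 30 mm (distance of any of tube, bottle, jar, brush, scale, cup from where it was at the start of the episode above 0.03 m).
It also fails if it takes over 72 s, if anything falls off the work surface, if the arm or the gripper's body presses on something with over 40 N, if the wrist force passes 120 N, or if a joint passes its speed limit or range.

## Working session

There is one attempt and no reset: what is moved stays moved. The work goes in short steps, Python scripts to look and compute and a tool call to move; the robot and the scene stay as the last step left them, time stands still between calls to the robot, and variables do not carry over. Pictures are saved under pics/ and viewed, at most 10 in all, crops included, and the job is handed in when it is done.

Besides the shell and the picture viewer there is one more tool, called after "Request:" as name(argument=value, ...), one argument or row to a line, values as JSON. servo_tool: Moves the arm, as the interface text tells. Its arguments: {"type":"object","properties":{"targets":{"type":"array"}},"required":["targets"]}

```bash
mkdir -p pics; cat > h.py <<'E'
import numpy as np, cv2
from plant import arm, vision
from scipy.spatial.transform import Rotation as R
def ray(name_or_p,px):
    p=vision.camera_params(name_or_p) if isinstance(name_or_p,str) else name_or_p
    u=cv2.undistortPoints(np.array(px,float).reshape(-1,1,2),np.array(p['mtx']),np.array(p['dist']))[:,0]
    M=cv2.Rodrigues(np.array(p['rvec'],float))[0]; t=np.array(p['tvec'],float).reshape(3)
    return -M.T@t, np.c_[u,np.ones(len(u))]@M
def onz(name,px,z):
    c,d=ray(name,px); return c+d*((z-c[2])/d[:,2:3])
def tri(a,pa,b,pb):
    c1,d1=ray(a,pa); c2,d2=ray(b,pb); out=[]
    for u,v in zip(d1,d2):
        s=np.linalg.lstsq(np.c_[u,-v],c2-c1,rcond=None)[0]; x,y=c1+s[0]*u,c2+s[1]*v
        out.append([*(x+y)/2,np.linalg.norm(x-y)])
    return np.array(out)
def proj(name,X):
    p=vision.camera_params(name); return cv2.projectPoints(np.array(X,float).reshape(-1,1,3),np.array(p['rvec'],float),np.array(p['tvec'],float),np.array(p['mtx']),np.array(p['dist']))[0][:,0]
def save(name,f):
    im=vision.snapshot(name); cv2.imwrite('pics/'+f+'.png',im[:,:,::-1]); return im
E
python3 - <<'E'
from h import *
np.set_printoptions(precision=4,suppress=True)
for n in('scene','side','wrist'):
    im=save(n,n); c,d=ray(n,[[256,192]]); print(n,c,d)
o=arm.get_obs();print(o)
a=cv2.imread('pics/scene.png');b=cv2.imread('pics/side.png')
E
```

```text
scene [0.9076 0.8452 0.8653] [[-0.33   -0.6594 -0.6755]]
side [0.4727 0.9969 0.7493] [[ 0.0485 -0.8036 -0.5935]]
wrist [ 0.34   -0.5277  0.3836] [[-0.2326 -0.1204 -0.9651]]
{'time_s': 0.15, 'joint_positions': array([ 1.0034,  0.4351,  0.025 ,  1.5739, -0.0116,  1.134 , -0.0751]), 'dq': array([-0.0007, -0.0018, -0.0018, -0.0034, -0.0009, -0.0003,  0.0003]), 'tau': array([  0.0018, -66.8262,   0.9859, -31.4695,  -0.0605,   0.0394,
         0.0001]), 'eef_pos': array([ 0.28  , -0.5586,  0.4041]), 'tool_rot': array([-0.0006,  0.9731,  0.2303, -0.0002]), 'ft_force': array([ 0.1923, -0.2484,  0.2293]), 'wrist_torque': array([-0.0306,  0.0103,  0.0081]), 'grasp_force': 0.0, 'grip_width': 0.9995080731461748}
```

View pics/scene.png

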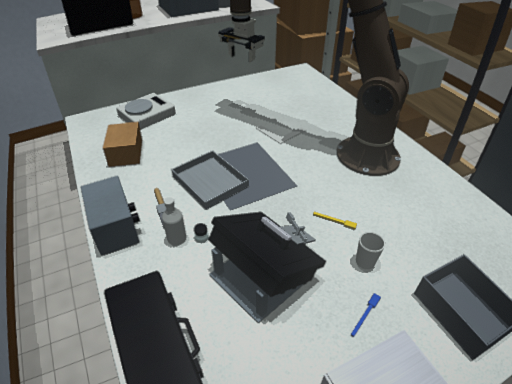

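View pics/side.png

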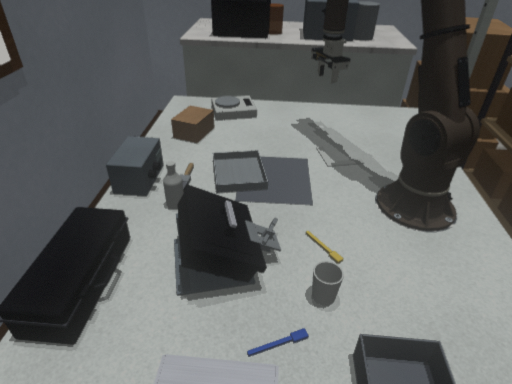

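The scene view shows the tray at about (210,178), half on the mat at (255,175). The case is at (265,255) with the pin and staple at (297,226), and the jar at (201,232). The side view shows the tray at (240,172), the mat to (312,200) and the case at (225,240). I'll zoom in on both.

```bash
python3 - <<'E'
import cv2
a=cv2.imread('pics/scene.png')[140:325,165:335];b=cv2.imread('pics/side.png')[145:295,165:325]
cv2.imwrite('pics/sz.png',cv2.convertScaleAbs(cv2.resize(a,None,fx=3.2,fy=3.2,interpolation=cv2.INTER_CUBIC),alpha=1.5,beta=15))
cv2.imwrite('pics/dz.png',cv2.convertScaleAbs(cv2.resize(b,None,fx=4,fy=4,interpolation=cv2.INTER_CUBIC),alpha=1.5,beta=15))
E
```

```text
(no output)
```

View pics/sz.png

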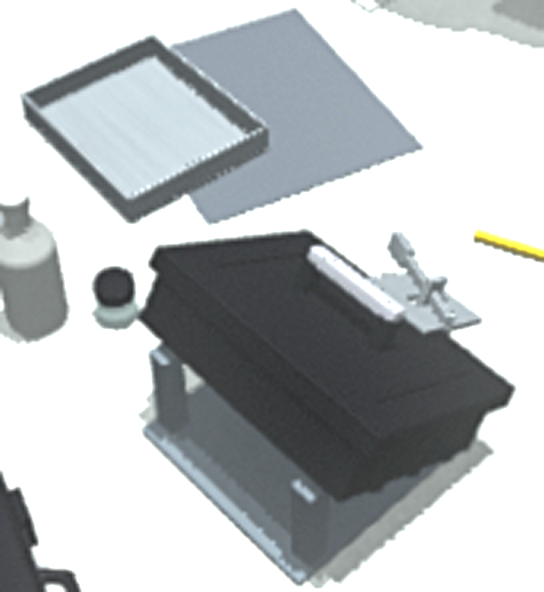

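View pics/dz.png

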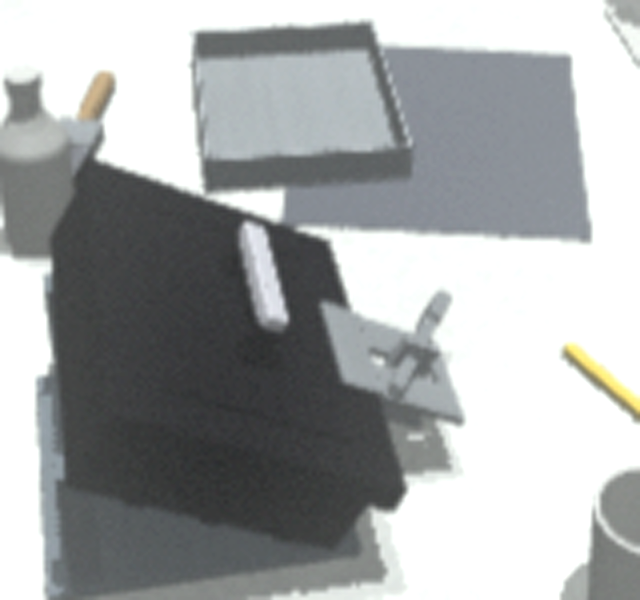

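The zooms show, in scene-crop pixels, tray rim corners (24,95), (153,38), (268,128), (130,197) and mat corners (295,10), (421,147), (210,222). The handle runs (313,250)–(398,312), with the pin grip at (400,245) and the staple at (432,288). The side crop shows the same features. The pin's grip points towards the mat.

```bash
cat > m.py <<'E'
from h import *
np.set_printoptions(precision=4,suppress=True)
S=lambda l:np.array(l)/3.2+[165,140]-.3
D=lambda l:np.array(l)/4+[165,145]-.3
ts=S([(24,95),(153,38),(268,128),(130,197)]);td=D([(195,33),(371,23),(411,150),(205,158)])
a=onz('scene',ts,.035);b=onz('side',td,.035)
print('tray\n',a,a.mean(0),'\n',b,b.mean(0))
ms=S([(295,10),(421,147),(210,222)]);md=D([(570,55),(590,240),(284,221)])
a=onz('scene',ms,0);b=onz('side',md,0);print('mat\n',a,(a[0]+a[2])/2,'\n',b,(b[0]+b[2])/2)
n=['h1','h2','staple','grip','shaftend','hasptip','lidcorner1','lidc2']
print('tri');
for k,r in zip(n,tri('scene',S([(313,250),(398,312),(432,288),(400,245),(447,312),(480,320),(307,232),(513,388)]),'side',D([(250,225),(280,325),(412,355),(440,298),(395,395),(462,422),(330,240),(405,490)]))):print(k,r)
E
python3 m.py
```

```text
tray
 [[ 0.7162 -0.2016  0.035 ]
 [ 0.549  -0.237   0.035 ]
 [ 0.4977 -0.0322  0.035 ]
 [ 0.6677  0.0029  0.035 ]] [ 0.6076 -0.117   0.035 ] 
 [[ 0.7151 -0.2057  0.035 ]
 [ 0.5471 -0.2456  0.035 ]
 [ 0.4963 -0.0316  0.035 ]
 [ 0.6702  0.0005  0.035 ]] [ 0.6072 -0.1206  0.035 ]
mat
 [[ 0.3523 -0.2595  0.    ]
 [ 0.3436  0.0327 -0.    ]
 [ 0.597   0.0378  0.    ]] [ 0.4747 -0.1108  0.    ] 
 [[ 0.3479 -0.2666  0.    ]
 [ 0.3419  0.0322  0.    ]
 [ 0.5985  0.035   0.    ]] [ 0.4732 -0.1158  0.    ]
tri
h1 [0.5928 0.2552 0.1645 0.0031]
h2 [0.5616 0.3393 0.1571 0.0004]
staple [0.4814 0.2709 0.0769 0.    ]
grip [0.4662 0.1918 0.0565 0.0082]
shaftend [0.4888 0.3073 0.0797 0.0086]
hasptip [0.4452 0.2996 0.0456 0.0011]
lidcorner1 [0.5491 0.1608 0.0804 0.0049]
lidc2 [0.4798 0.3958 0.0809 0.0023]
```

Request:
servo_tool(
  targets=[
    [[24.2,42.4,-8],[0,0,75],-0.2],
    [[24.2,42.4,-8],[0,0,75],-0.2],
    [[24.2,42.4,-8],[0,0,75],-0.2],
    [[24.2,42.4,-8],[0,0,75],-0.2],
    [[24.2,42.4,-8],[0,0,75],-0.2],
    [[24.2,42.4,-8],[0,0,75],-0.2],
    [[24.2,42.4,-8],[0,0,75],-0.2],
    [[24.2,42.4,-8],[0,0,75],-0.2],
    [[24.2,42.4,-8],[0,0,75],-0.2],
    [[24.2,42.4,-8],[0,0,75],-0.2],
    [[24.2,42.4,-8],[0,0,75],-0.2],
    [[24.2,42.4,-8],[0,0,75],-0.2],
  ],
)

```text
time_s: 1.35
eef_pos: [0.5224, -0.1337, 0.3243]
tool_rot: [-0.0, 0.631, 0.776, -0.0]
ft_force: [0.3, -0.7, 0.1]
grip_width: 0.402
grasp_force: 0.0
```

```bash
cat >> h.py <<'E'
def st():
    o=arm.get_obs(); T=R.from_quat(np.array(o['tool_rot'])[[1,2,3,0]]).as_matrix(); p=np.array(o['eef_pos'])
    print('t',o['time_s'],'tcp',p,'grasp',p+.159*T[:,2],'\nty',T[:,1],'tz',T[:,2],'q',np.round(o['joint_positions'],2),'f',o['ft_force'],'w',o['grip_width'],o['grasp_force']); return p,T
E
python3 - <<'E'
from h import *
np.set_printoptions(precision=4,suppress=True)
st(); save('wrist','w1')
print(proj('wrist',[[.522,-.134,.035],[.549,-.239,.035],[.497,-.032,.035]]))
E
```

```text
t 1.35 tcp [ 0.5224 -0.1337  0.3243] grasp [ 0.5222 -0.1336  0.1653] 
ty [ 0.979   0.2041 -0.0008] tz [-0.0009  0.0004 -1.    ] q [ 0.45  0.42 -0.4   1.86  0.2   0.91  0.16] f [ 0.3135 -0.651   0.1203] w 0.40161628718834 0.0
[[255.9049 186.1795]
 [260.9605 290.2421]
 [251.3779  64.1888]]
```

View pics/w1.png

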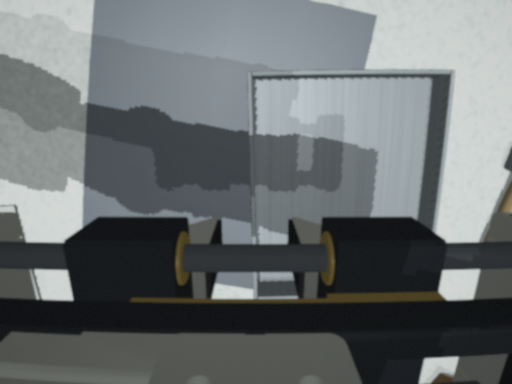

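The wrist view shows the near wall (column 252–256) centred between the fingers at columns 190 and 318, and parallel to the pads. Next I descend and close.

Request:
servo_tool(
  targets=[
    [[0,0,-5],[0,0,0],-0.2],
    [[0,0,-9],[0,0,0],-0.2],
    [[0,0,-12],[0,0,0],-0.2],
    [[0,0,-13.3],[0,0,0],-0.2],
    [[0,0,-13.3],[0,0,0],-0.6],
    [[0,0,-13.3],[0,0,0],-1],
    [[0,0,-13.3],[0,0,0],-1],
    [[0,0,-13.3],[0,0,0],-1],
    [[0,0,-13.3],[0,0,0],-1],
  ],
)

```text
time_s: 2.3
eef_pos: [0.5222, -0.1349, 0.1928]
tool_rot: [0.001, 0.632, 0.775, 0.0]
ft_force: [-2.6, -0.4, 8.4]
grip_width: 0.041
grasp_force: 30.0
```

Request:
servo_tool(
  targets=[
    [[-1.3,0.2,0],[0,0,-1],-1],
    [[-3,0.5,0],[0,0,-2.2],-1],
    [[-4.7,0.8,0],[0,0,-3.5],-1],
    [[-6.4,1,0],[0,0,-5],-1],
    [[-8.1,1.3,0],[0,0,-6.5],-1],
    [[-9.8,1.6,0],[0,0,-8],-1],
    [[-11.5,1.9,0],[0,0,-9.2],-1],
    [[-12.8,2.1,0],[0,0,-10.4],-1],
    [[-13.5,2.2,0],[0,0,-10.4],-1],
    [[-13.5,2.2,0],[0,0,-10.4],-1],
    [[-13.5,2.2,0],[0,0,-10.4],-0.2],
    [[-13.5,2.2,0],[0,0,-10.4],-0.2],
  ],
)

```text
time_s: 3.5
eef_pos: [0.3872, -0.1127, 0.1919]
tool_rot: [0.0, 0.699, 0.715, 0.0]
ft_force: [0.8, -0.1, -0.2]
grip_width: 0.166
grasp_force: 0.0
```

Request:
servo_tool(
  targets=[
    [[0,0,3],[0,0,0],-0.2],
    [[0,0,8],[0,0,0],-0.2],
    [[1,3,12],[0,0,0],-0.2],
    [[2,7,14],[0,0,0],-0.2],
    [[2,10,16],[0,0,0],-0.2],
  ],
)

```text
time_s: 4.0
eef_pos: [0.4081, -0.0108, 0.3536]
tool_rot: [0.001, 0.7, 0.715, 0.001]
ft_force: [1.9, 0.3, -0.1]
grip_width: 0.401
grasp_force: 0.0
```

```bash
python3 - <<'E'
from h import *
np.set_printoptions(precision=4,suppress=True)
st(); a=save('scene','s2'); b=save('side','d2')
x=np.hstack([cv2.resize(i[y:y+190,x:x+150,::-1],None,fx=2.6,fy=2.6,interpolation=cv2.INTER_CUBIC) for i,x,y in((a,190,130),(b,215,140))])
cv2.imwrite('pics/c2.png',cv2.convertScaleAbs(x,alpha=1.5,beta=15)); print(x.shape)
E
```

```text
t 4.0 tcp [ 0.4081 -0.0108  0.3536] grasp [ 0.4085 -0.0108  0.1946] 
ty [0.9998 0.0214 0.003 ] tz [ 0.003   0.0005 -1.    ] q [ 0.31  0.18 -0.47  2.11  0.1   0.87 -0.2 ] f [ 1.9012  0.3286 -0.1054] w 0.40097547400590144 0.0
(494, 780, 3)
```

View pics/c2.png

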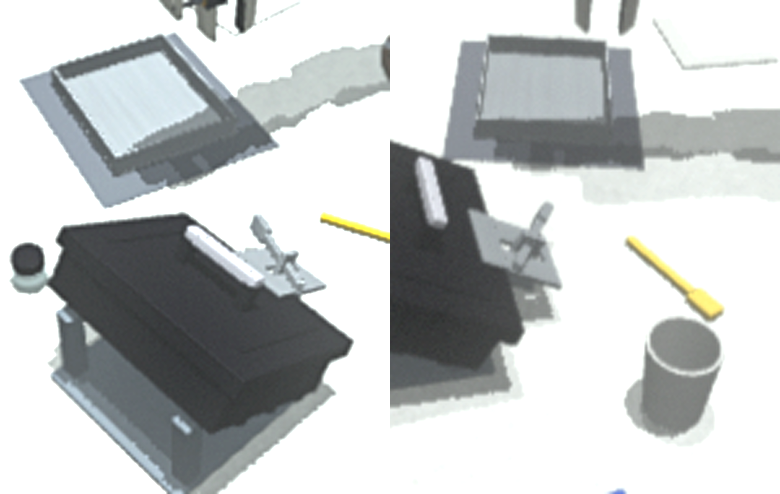

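The tray now lies squarely on the mat, with an even margin in both views. The pin still sits in the staple, with its grip towards the mat. Next I work out a hover above the pin grip.

```bash
cat >> h.py <<'E'
def axes(yaw):
    c,s=np.cos(np.radians(yaw)),np.sin(np.radians(yaw)); r=np.radians(30)
    return np.array([[np.cos(r)*c,np.cos(r)*s,np.sin(r)],[-s,c,0],[-np.sin(r)*c,-np.sin(r)*s,np.cos(r)]]) # rows x',y',z'
def go(g,T1):
    p,T=st(); print('shift cm',np.round(100*(np.array(g)-.159*T1[:,2]-p),1),'turn',np.round(np.degrees(R.from_matrix(T1@T.T).as_rotvec()),1))
E
python3 - <<'E'
from h import *
np.set_printoptions(precision=4,suppress=True)
A=axes(16.5); T1=np.c_[A[1],A[0],-A[2]]; print(np.linalg.det(T1))
s=np.array([.4814,.2709,.0727]); g=s-.071*A[1]+.10*A[2]; print(g); go(g,T1)
E
```

```text
1.0
[0.4536 0.1886 0.1593]
t 4.1 tcp [ 0.408  -0.0088  0.3543] grasp [ 0.4088 -0.0086  0.1953] 
ty [0.9996 0.0272 0.0051] tz [ 0.0051  0.0012 -1.    ] q [ 0.31  0.18 -0.47  2.11  0.1   0.87 -0.19] f [-0.3804 -0.5846  0.0263] w 0.39890173946898416 0.0
shift cm [-3.1 17.5 -5.7] turn [  4.6 -29.4  14.6]
```

Request:
servo_tool(
  targets=[
    [[-1,3,0],[4.6,-29.4,14.6],0],
    [[-2,7,-1],[4.6,-29.4,14.6],0],
    [[-3,11,-3],[4.6,-29.4,14.6],0],
    [[-3.1,15,-5],[4.6,-29.4,14.6],0],
    [[-3.1,17.5,-5.7],[4.6,-29.4,14.6],0],
    [[-3.1,17.5,-5.7],[4.6,-29.4,14.6],0],
    [[-3.1,17.5,-5.7],[4.6,-29.4,14.6],0],
  ],
)

```text
time_s: 4.8
eef_pos: [0.3795, 0.1484, 0.2986]
tool_rot: [0.156, 0.587, 0.77, 0.197]
ft_force: [0.5, 0.4, 0.3]
grip_width: 0.499
grasp_force: 0.0
```

```bash
python3 - <<'E'
from h import *
np.set_printoptions(precision=4,suppress=True)
st(); save('wrist','w3'); A=axes(16.5); s=np.array([.4814,.2709,.0727])
print(proj('wrist',[s,s-.071*A[1],s+.052*A[1]]))
p=vision.camera_params('wrist'); print(ray(p,[[256,192]]))
E
```

```text
t 4.8 tcp [0.3795 0.1484 0.2986] grasp [0.4545 0.1675 0.1597] 
ty [0.8418 0.2342 0.4864] tz [ 0.4714  0.1201 -0.8737] q [-0.32  0.15 -0.29  2.41  1.12  0.23 -1.38] f [0.4566 0.4135 0.298 ] w 0.4993310774308613 0.0
[[261.2513  83.1918]
 [262.0536 175.1425]
 [260.529    8.2467]]
(array([0.3698, 0.2201, 0.2797]), array([[ 0.5274, -0.1285, -0.8399]]))
```

View pics/w3.png

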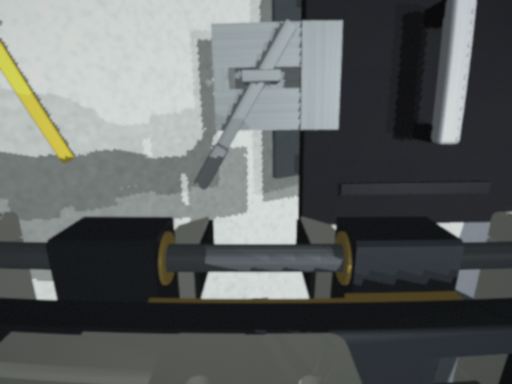

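The pin is turned about 30° in the staple: the grip end is at (203,185), the far end at (290,23) and the staple top at (261,76). The hasp edges are parallel to the image, so the case yaw is right.

```bash
cat > m2.py <<'E'
from h import *
np.set_printoptions(precision=4,suppress=True)
A=axes(16.5); s=np.array([.4814,.2709,.0727])
def onslope(px,zp):  # z' measured from case_base; staple nominal z'=73, case_base height .075
    c,d=ray('wrist',px)
    # plane: A[2].X = k ; use x-y of handle-free reference: base origin from staple
    k=A[2]@base+zp; return c+d*((k-d.dot(A[2])*0-c@A[2])/d.dot(A[2]))[:,None]
base=np.array([0,0,.075])+np.r_[(s-(-.135*A[0]+.073*A[2]))[:2],0]
for i in range(3):
    t=onslope([[261,76]],.090)[0]; base=np.r_[(t-(-.135*A[0]+.090*A[2]))[:2],.075]
print('base',base,'staple',base-.135*A[0]+.073*A[2])
P=onslope([[290,24],[204,184],[215,150]],.075); d=P[0]-P[1]; print(P,np.linalg.norm(d)); d/=np.linalg.norm(d)
print('ang about z',np.degrees(np.arctan2(-d@A[0],d@A[1])),'tip2grip')
g=P[1]+.019*d; print('grip',g,'d',d); h=g+.004*A[2]
tx=d; tz=-A[2]; ty=np.cross(tz,tx); go(h,np.c_[tx,ty,tz])
tx=-d;ty=np.cross(tz,tx); go(h,np.c_[tx,ty,tz])
E
python3 m2.py
```

```text
base [0.6282 0.3184 0.075 ] staple [0.4811 0.2748 0.0707]
[[0.4874 0.3156 0.0832]
 [0.464  0.1845 0.0487]
 [0.4648 0.2137 0.0539]] 0.13756258260605345
ang about z -30.059369378471313 tip2grip
grip [0.4673 0.2026 0.0535] d [0.1701 0.9531 0.2504]
t 4.85 tcp [0.3788 0.1519 0.2981] grasp [0.4537 0.1719 0.1593] 
ty [0.8411 0.2338 0.4877] tz [ 0.4712  0.1261 -0.873 ] q [-0.33  0.16 -0.29  2.41  1.14  0.23 -1.4 ] f [-1.9651  4.3597 -0.4555] w 0.5030423317635494 0.0
shift cm [  1.    2.8 -10.3] turn [ 14.7   3.3 -25. ]
t 4.85 tcp [0.3788 0.1519 0.2981] grasp [0.4537 0.1719 0.1593] 
ty [0.8411 0.2338 0.4877] tz [ 0.4712  0.1261 -0.873 ] q [-0.33  0.16 -0.29  2.41  1.14  0.23 -1.4 ] f [-1.9651  4.3597 -0.4555] w 0.5030423317635494 0.0
shift cm [  1.    2.8 -10.3] turn [-71.4 -20.4 131.2]
```

Request:
servo_tool(
  targets=[
    [[-0.5,0.5,-1],[7,1.5,-12],0],
    [[-1,1,-3],[14.7,3.3,-25],0],
    [[-1.4,1.5,-5],[14.7,3.3,-25],0],
    [[-1.4,1.5,-6],[14.7,3.3,-25],0],
    [[-1.4,1.5,-6],[14.7,3.3,-25],0],
    [[-1.4,1.5,-6],[14.7,3.3,-25],0],
    [[-1.4,1.5,-6],[14.7,3.3,-25],0],
  ],
)

```text
time_s: 5.55
eef_pos: [0.3652, 0.1631, 0.2382]
tool_rot: [0.096, 0.761, 0.596, 0.237]
ft_force: [0.3, -0.3, 1.0]
grip_width: 0.499
grasp_force: 0.0
```

```bash
cat > m3.py <<'E'
from h import *
np.set_printoptions(precision=4,suppress=True)
A=axes(16.5); d=np.array([.1701,.9531,.2504]); g=np.array([.4673,.2026,.0535])+.003*A[2]
tz=-A[2]; go(g,np.c_[d,np.cross(tz,d),tz])
print(proj('wrist',[[.464,.1845,.0487],[.4874,.3156,.0832]]))
E
python3 m3.py
```

```text
t 5.55 tcp [0.3652 0.1631 0.2382] grasp [0.4409 0.1849 0.1   ] 
ty [ 0.8618 -0.2703  0.4293] tz [ 0.4757  0.1366 -0.8689] q [-0.21  0.32 -0.51  2.48  1.91  0.36 -2.74] f [ 0.3129 -0.2529  0.992 ] w 0.4992177248912601 0.0
shift cm [ 2.4  1.6 -4.4] turn [ 0.2 -0.3  0.3]
[[253.0351 226.2972]
 [252.0306   3.6072]]
```

Joint 7 is at its limit here, so I'll use the half-turned grasp instead.

Request:
servo_tool(
  targets=[
    [[0,0,1],[-28.5,-8.2,52.1],0],
    [[0,0,1],[-28.5,-8.2,52.1],0],
    [[0,0,1],[-28.5,-8.2,52.1],0],
    [[0,0,1],[-28.5,-8.2,52.1],0],
    [[0,0,1],[-28.5,-8.2,52.1],0],
    [[0,0,1],[-28.5,-8.2,52.1],0],
    [[0,0,1],[-28.5,-8.2,52.1],0],
    [[0,0,1],[-42.8,-12.3,78.2],0],
    [[0,0,1],[-42.8,-12.3,78.2],0],
    [[0,0,1],[-42.8,-12.3,78.2],0],
    [[0,0,1],[-42.8,-12.3,78.2],0],
  ],
)

```text
time_s: 6.65
eef_pos: [0.3657, 0.1627, 0.2489]
tool_rot: [0.236, 0.111, 0.96, 0.099]
ft_force: [-1.4, 0.2, 0.3]
grip_width: 0.498
grasp_force: 0.0
```

Request:
servo_tool(
  targets=[
    [[1,1,-1.5],[-28.5,-8.2,52.1],0],
    [[1,1,-1.5],[-28.5,-8.2,52.1],0],
    [[1,1,-1.5],[-28.5,-8.2,52.1],0],
    [[1,1,-1.5],[-28.5,-8.2,52.1],0],
    [[1,1,-1.5],[-28.5,-8.2,52.1],0],
    [[1,1,-1.5],[-28.5,-8.2,52.1],0],
    [[1,1,-1.5],[-28.5,-8.2,52.1],0],
    [[1,1,-1.5],[-42.8,-12.3,78.2],0],
    [[1,1,-1.5],[-42.8,-12.3,78.2],0],
    [[1,1,-1.5],[-42.8,-12.3,78.2],0],
    [[1,1,-1.5],[-42.8,-12.3,78.2],0],
  ],
)

```text
time_s: 7.75
eef_pos: [0.3757, 0.1727, 0.234]
tool_rot: [0.235, -0.6, 0.758, -0.097]
ft_force: [-0.3, 0.4, 0.6]
grip_width: 0.5
grasp_force: 0.0
```

```bash
sed -i 's/np.c_\[d,np.cross(tz,d),tz\]/np.c_[-d,np.cross(tz,-d),tz]/' m3.py; python3 m3.py; python3 -c "
from h import *
a=save('wrist','w4');b=save('scene','s4')
cv2.imwrite('pics/c4.png',cv2.convertScaleAbs(np.hstack([cv2.resize(a,(400,300)),cv2.resize(b[140:290,210:410],(400,300),interpolation=cv2.INTER_CUBIC)])[:,:,::-1],alpha=1.4))"
```

```text
t 7.75 tcp [0.3757 0.1727 0.234 ] grasp [0.4509 0.1942 0.0955] 
ty [-0.8649  0.2602 -0.4292] tz [ 0.4727  0.135  -0.8708] q [-0.82  0.31  0.22  2.5   2.53  0.18 -0.23] f [-0.3014  0.4241  0.5838] w 0.5001344418806732 0.0
shift cm [ 1.4  0.7 -4. ] turn [ 0.6 -0.4 -0.2]
[[262.8022 190.8446]
 [260.1302 367.3518]]
```

View pics/c4.png

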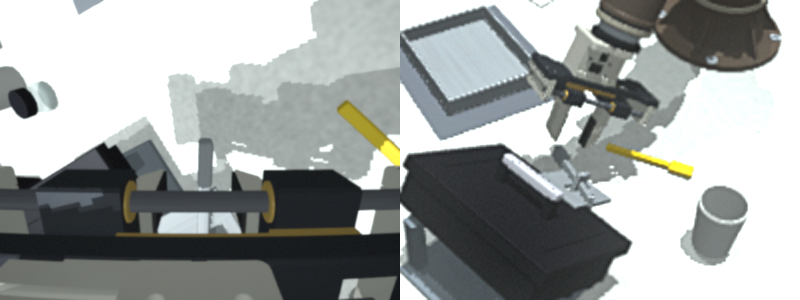

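The wrist view shows the pin end at (262,179) in full-frame pixels, centred between the open fingers. Going down and closing.

Request:
servo_tool(
  targets=[
    [[0.4,0.2,-1],[0.6,-0.4,-0.2],0],
    [[0.7,0.3,-2],[0.6,-0.4,-0.2],0],
    [[1,0.5,-3],[0.6,-0.4,-0.2],0],
    [[1.4,0.6,-4],[0.6,-0.4,-0.2],0],
    [[1.4,0.6,-4],[0.6,-0.4,-0.2],0],
    [[1.4,0.6,-4],[0.6,-0.4,-0.2],-1],
    [[1.4,0.6,-4],[0.6,-0.4,-0.2],-1],
    [[1.4,0.6,-4],[0.6,-0.4,-0.2],-1],
    [[1.4,0.6,-4],[0.6,-0.4,-0.2],-1],
    [[1.4,0.6,-4],[0.6,-0.4,-0.2],-1],
  ],
)

```text
time_s: 8.85
eef_pos: [0.3898, 0.1795, 0.1947]
tool_rot: [0.242, -0.595, 0.761, -0.095]
ft_force: [2.0, -2.2, 2.2]
grip_width: 0.128
grasp_force: 29.9
```

```bash
python3 m3.py
```

```text
t 8.85 tcp [0.3898 0.1795 0.1947] grasp [0.4663 0.2024 0.0572] 
ty [-0.8593  0.2742 -0.4319] tz [ 0.4807  0.1442 -0.8649] q [-0.66  0.43  0.04  2.49  2.63  0.32 -0.35] f [ 1.9861 -2.162   2.2455] w 0.12848955304531762 29.93942141532898
shift cm [-0.   0.  -0.1] turn [-0.3  0.   0.3]
[[254.058  210.2347]
 [255.6021 416.3204]]
```

Request:
servo_tool(
  targets=[
    [[-0.2,-0.95,-0.25],[0,0,0],-1],
    [[-0.34,-1.9,-0.5],[0,0,0],-1],
    [[-0.5,-2.9,-0.75],[0,0,0],-1],
    [[-0.7,-3.8,-1],[0,0,0],-1],
    [[-0.85,-4.8,-1.25],[0,0,0],-1],
    [[-1,-5.7,-1.5],[0,0,0],-1],
    [[-1.2,-6.7,-1.75],[0,0,0],-1],
    [[-1.2,-6.7,-1.75],[0,0,0],-1],
  ],
)

```text
time_s: 9.65
eef_pos: [0.3777, 0.1114, 0.1767]
tool_rot: [0.241, -0.594, 0.761, -0.095]
ft_force: [-0.9, -1.4, -1.0]
grip_width: 0.133
grasp_force: 29.9
```

```bash
python3 -c "
from h import *
np.set_printoptions(precision=4,suppress=True)
st();a=save('scene','s5');b=save('side','d5')
x=np.hstack([cv2.resize(i[y:y+130,x:x+150,::-1],None,fx=2.6,fy=2.6,interpolation=cv2.INTER_CUBIC) for i,x,y in((a,210,150),(b,215,160))])
cv2.imwrite('pics/c5.png',cv2.convertScaleAbs(x,alpha=1.5,beta=15))"
```

```text
t 9.65 tcp [0.3777 0.1114 0.1767] grasp [0.4539 0.1341 0.039 ] 
ty [-0.8594  0.2753 -0.4308] tz [ 0.4797  0.1428 -0.8657] q [-0.36  0.47 -0.13  2.57  2.8   0.44 -0.36] f [-0.9177 -1.3691 -0.9823] w 0.13317954968715634 29.919031262397766
```

```bash
python3 -c "
from h import *
np.set_printoptions(precision=4,suppress=True)
a=np.radians(1.4); y=np.array([-np.sin(a),np.cos(a),0]);tz=np.array([0,0,-1.])
go([.433,-.170,.10],np.c_[-y,np.cross(tz,-y),tz])"
```

```text
t 9.75 tcp [0.3777 0.1123 0.1769] grasp [0.454  0.1352 0.0392] 
ty [-0.8597  0.2744 -0.4309] tz [ 0.4797  0.1436 -0.8656] q [-0.37  0.47 -0.13  2.57  2.8   0.44 -0.36] f [ 0.9026 -0.2724 -0.4511] w 0.12812774873711338 29.92015689611435
shift cm [  5.5 -28.2   8.2] turn [-12.4  27.5  15. ]
```

View pics/c5.png

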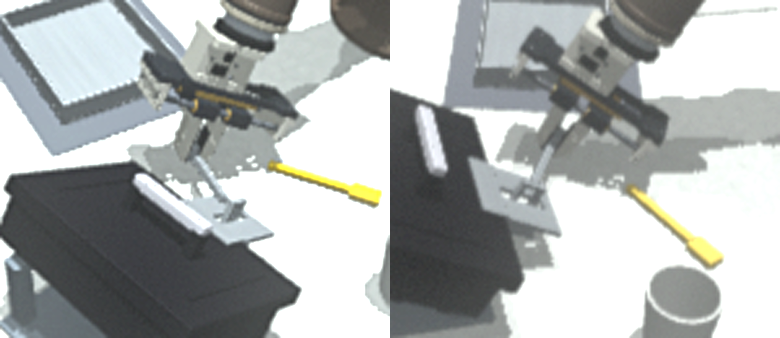

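Both views show the shaft's tip right at the staple's edge, around (225,207) in the left crop. I'll pull a bit further, then lift.

Request:
servo_tool(
  targets=[
    [[0,-1,-0.2],[0,0,0],-1],
    [[0,-2,-0.3],[0,0,0],-1],
    [[0.2,-3,-0.3],[0,0,0],-1],
    [[0.5,-3.6,1],[0,0,0],-1],
    [[0.8,-4,4],[0,0,0],-1],
    [[1,-7,7],[-3,7,4],-1],
    [[2,-11,8.2],[-6,14,7],-1],
    [[3.5,-16,8.2],[-9,20,11],-1],
    [[5.5,-21,8.2],[-12.4,27.5,15],-1],
    [[5.5,-25,8.2],[-12.4,27.5,15],-1],
    [[5.5,-28.2,8.2],[-12.4,27.5,15],-1],
    [[5.5,-28.2,8.2],[-12.4,27.5,15],-1],
  ],
)

```text
time_s: 10.95
eef_pos: [0.404, -0.0068, 0.2279]
tool_rot: [0.132, -0.625, 0.758, -0.129]
ft_force: [1.0, -0.3, -0.6]
grip_width: 0.127
grasp_force: 29.9
```

```bash
python3 - <<'E'
from h import *
np.set_printoptions(precision=4,suppress=True)
a=np.radians(1.4); y=np.array([-np.sin(a),np.cos(a),0]);tz=np.array([0,0,-1.])
go([.433,-.170,.028],np.c_[-y,np.cross(tz,-y),tz])
im=save('wrist','w6'); save('scene','s6');save('side','d6')
E
```

```text
t 10.95 tcp [ 0.404  -0.0068  0.2279] grasp [ 0.4615 -0.0116  0.0797] 
ty [-0.9143  0.1849 -0.3604] tz [ 0.3613 -0.0301 -0.932 ] q [ 0.23  0.34 -0.46  2.42  1.39  0.25  1.43] f [ 1.0178 -0.336  -0.5836] w 0.12684290230822143 29.920396506786346
shift cm [  2.9 -16.3  -4.1] turn [-0.5 21.3 12.2]
```

Request:
servo_tool(
  targets=[
    [[2.9,-16.3,3],[-0.5,21.3,12.2],-1],
    [[2.9,-16.3,3],[-0.5,21.3,12.2],-1],
    [[2.9,-16.3,3],[-0.5,21.3,12.2],-1],
    [[2.9,-16.3,3],[-0.5,21.3,12.2],-1],
    [[2.9,-16.3,3],[-0.5,21.3,12.2],-1],
    [[2.9,-16.3,3],[-0.5,21.3,12.2],-1],
    [[2.9,-16.3,3],[-0.5,21.3,12.2],-1],
    [[2.9,-16.3,3],[-0.5,21.3,12.2],-1],
    [[2.9,-16.3,3],[-0.5,21.3,12.2],-1],
    [[2.9,-16.3,3],[-0.5,21.3,12.2],-1],
  ],
)

```text
time_s: 12.1
eef_pos: [0.4331, -0.1694, 0.2572]
tool_rot: [-0.0, 0.714, -0.7, 0.001]
ft_force: [0.6, 0.3, -0.4]
grip_width: 0.131
grasp_force: 29.9
```

```bash
python3 - <<'E'
from h import *
np.set_printoptions(precision=4,suppress=True)
a=np.radians(1.4); y=np.array([-np.sin(a),np.cos(a),0]);tz=np.array([0,0,-1.])
go([.433,-.170,.027],np.c_[-y,np.cross(tz,-y),tz])
a=save('wrist','w7');b=save('side','d7');c=save('scene','s7')
f=lambda i,x,y:cv2.resize(i[y:y+110,x:x+147],(400,300),interpolation=cv2.INTER_CUBIC)
x=np.vstack([np.hstack([f(c,175,110),f(b,215,110)]),np.hstack([cv2.resize(a,(400,300)),f(c,215,180)])])
cv2.imwrite('pics/c7.png',cv2.convertScaleAbs(x[:,:,::-1],alpha=1.5))
E
```

```text
t 12.1 tcp [ 0.4331 -0.1694  0.2572] grasp [ 0.4334 -0.1695  0.0982] 
ty [-0.9998 -0.0204 -0.002 ] tz [ 0.002  -0.0008 -1.    ] q [ 1.04  0.62 -1.07  2.06  0.71  0.89  2.72] f [ 0.6169  0.273  -0.4134] w 0.13054048098762472 29.91774469614029
shift cm [-0.  -0.1 -7.1] turn [0.  0.1 0.2]
```

View pics/c7.png

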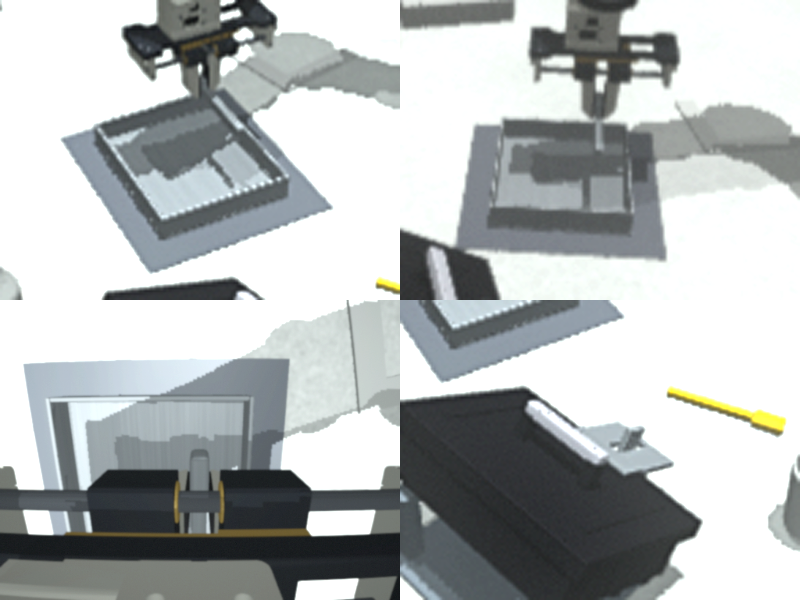

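The pin is out of the staple, held level over the tray. In the wrist view the grip is at (255,585 of 600) and the tray and mat edges are parallel. I'll set it down with a slight turn to relieve joint 7.

Request:
servo_tool(
  targets=[
    [[0,0,-2],[0,0,-5],-1],
    [[0,0,-4],[0,0,-5],-1],
    [[0,0,-5.5],[0,0,-5],-1],
    [[0,0,-6.5],[0,0,-5],-1],
    [[0,0,-7.1],[0,0,-5],-1],
    [[0,0,-7.1],[0,0,-5],-1],
    [[0,0,-7.1],[0,0,-5],-0.5],
    [[0,0,-7.1],[0,0,-5],-0.4],
    [[0,0,-7.1],[0,0,-5],-0.35],
    [[0,0,-5],[0,0,-5],-0.35],
    [[0,0,-1],[0,0,-5],-0.35],
    [[0,0,4],[0,0,-5],-0.2],
  ],
)

```text
time_s: 13.45
eef_pos: [0.4324, -0.17, 0.2983]
tool_rot: [-0.0, -0.684, 0.73, 0.001]
ft_force: [1.7, -1.5, 0.8]
grip_width: 0.368
grasp_force: 0.0
```

```bash
python3 - <<'E'
from h import *
np.set_printoptions(precision=4,suppress=True)
# handle of the lid
A=axes(16.5); base=np.array([.6282,.3184,.075]); h=base+.100*A[2]; print('handle',h)
print(np.array([.5772,.2973,.161]))
for sgn in (1,-1):
    T=np.c_[sgn*A[1],sgn*A[0],-A[2]]; go(h+.10*A[2],T)
save('wrist','w8')
E
```

```text
handle [0.5803 0.3042 0.1616]
[0.5772 0.2973 0.161 ]
t 13.45 tcp [ 0.4324 -0.17    0.2983] grasp [ 0.4321 -0.1697  0.1393] 
ty [-0.9979  0.0647  0.0018] tz [-0.0018  0.0015 -1.    ] q [ 1.09  0.56 -1.13  2.02  0.63  0.96  2.71] f [ 1.6775 -1.5377  0.7508] w 0.36848911515313787 0.0
shift cm [ 2.4 43.7  8.8] turn [  41.7    4.8 -154.9]
t 13.45 tcp [ 0.4324 -0.17    0.2983] grasp [ 0.4321 -0.1697  0.1393] 
ty [-0.9979  0.0647  0.0018] tz [-0.0018  0.0015 -1.    ] q [ 1.09  0.56 -1.13  2.02  0.63  0.96  2.71] f [ 1.6775 -1.5377  0.7508] w 0.36848911515313787 0.0
shift cm [ 2.4 43.7  8.8] turn [  3.3 -30.1  19.7]
```

Request:
servo_tool(
  targets=[
    [[0,3,6],[0,0,-85],0],
    [[0,6,10],[0,0,-85],0],
    [[1,9,13],[0,0,-85],0],
    [[1,13,14],[0,0,-85],0],
    [[1,17,14],[0,0,-85],0],
    [[1,22,14],[0,0,-85],0],
    [[1,22,14],[0,0,-85],0],
    [[1,22,14],[0,0,-85],0],
    [[1,22,14],[0,0,-85],0],
    [[1,22,14],[0,0,-85],0],
    [[1,22,14],[0,0,-85],0],
  ],
)

```text
time_s: 14.6
eef_pos: [0.4428, 0.0501, 0.438]
tool_rot: [0.0, -0.01, 1.0, -0.001]
ft_force: [0.8, 0.1, 0.3]
grip_width: 0.501
grasp_force: 0.0
```

```bash
cat > m4.py <<'E'
from h import *
np.set_printoptions(precision=4,suppress=True)
A=axes(16.5); base=np.array([.6282,.3184,.075]); h=base+.100*A[2]
T=np.c_[A[1],A[0],-A[2]]
E
python3 - <<'E'
from m4 import *
go(h+.09*A[2],T)
# pin in tray?
a=cv2.imread('pics/d2.png').astype(int);b=save('side','d8')[:,:,::-1].astype(int)
m=(np.abs(a-b).sum(2)>60).astype(np.uint8); m[:, :240]=0; m[:,305:]=0; m[:150]=0; m[195:]=0
n,l,s,c=cv2.connectedComponentsWithStats(m)
for i in range(1,n):
    if s[i,4]>25:
        pts=np.argwhere(l==i)[:,::-1]; print(s[i],c[i]); w=onz('side',pts,.012); print(w.min(0),w.max(0),w.mean(0))
E
```

```text
t 14.6 tcp [0.4428 0.0501 0.438 ] grasp [0.4429 0.0499 0.279 ] 
ty [-0.0197  0.9998 -0.0013] tz [ 0.0008 -0.0012 -1.    ] q [ 0.58  0.23 -0.95  1.88  0.21  1.13  1.14] f [0.8208 0.0654 0.3475] w 0.5009692914084833 0.0
shift cm [ 1.8 21.9 -6.1] turn [ 26.1 -19.  -72.8]
```

Request:
servo_tool(
  targets=[
    [[0,4,0],[26.1,-19,-72.8],0],
    [[0,8,0],[26.1,-19,-72.8],0],
    [[1,12,0],[26.1,-19,-72.8],0],
    [[1.8,16,-1],[26.1,-19,-72.8],0],
    [[1.8,19,-3],[26.1,-19,-72.8],0],
    [[1.8,21.9,-6.1],[26.1,-19,-72.8],0],
    [[1.8,21.9,-6.1],[26.1,-19,-72.8],0],
    [[1.8,21.9,-6.1],[26.1,-19,-72.8],0],
    [[1.8,21.9,-6.1],[26.1,-19,-72.8],0],
    [[1.8,21.9,-6.1],[26.1,-19,-72.8],0],
    [[1.8,21.9,-6.1],[26.1,-19,-72.8],0],
    [[1.8,21.9,-6.1],[26.1,-19,-72.8],0],
  ],
)

```text
time_s: 15.85
eef_pos: [0.4607, 0.2693, 0.3768]
tool_rot: [0.155, 0.574, 0.777, 0.207]
ft_force: [-0.1, -0.4, 0.3]
grip_width: 0.501
grasp_force: 0.0
```

```bash
python3 - <<'E'
from m4 import *
go(h+.004*A[2],T)
w=save('wrist','w9').astype(int)
print('pred',proj('wrist',[h,h-.048*A[1]+.007*A[2],h+.048*A[1]+.007*A[2]]))
m=(w.min(2)>105).astype(np.uint8); n,l,s,c=cv2.connectedComponentsWithStats(m)
for i in range(1,n):
    if s[i,4]>150:
        pts=np.argwhere(l==i)[:,::-1].astype(np.float32); print(s[i],c[i],cv2.minAreaRect(pts))
for th in(25,40):
  for nm in('side','scene'):
    a=cv2.imread('pics/'+('d2' if nm=='side' else 's2')+'.png').astype(int);b=save(nm,nm+'9')[:,:,::-1].astype(int)
    m=(np.abs(a-b).sum(2)>th)
    p=np.argwhere(m)[:,::-1]; W=onz(nm,p,.012)-[.474,-.113,0]; k=(abs(W[:,0])<.083)&(abs(W[:,1])<.1); print(nm,th,k.sum(),W[k].min(0) if k.any() else '',W[k].max(0) if k.any() else '',W[k].mean(0))
E
```

```text
t 15.85 tcp [0.4607 0.2693 0.3768] grasp [0.5368 0.2921 0.2391] 
ty [0.8275 0.2556 0.4998] tz [ 0.4788  0.1436 -0.8661] q [-0.31  0.24 -0.46  2.04  0.71  0.5  -1.  ] f [-0.0929 -0.3587  0.2552] w 0.5009117752578466 0.0
shift cm [ 4.1  1.2 -7.4] turn [ 0.2  0.  -0.5]
pred [[255.7239 200.9168]
 [255.1532 260.5572]
 [256.4005 140.1222]]
[    0     0   512   242 52124] [213.2694  82.3623] ((255.49996948242188, 120.49998474121094), (510.99993896484375, 240.99996948242188), 0.0)
[ 240  146   22   98 1641] [250.8495 193.0603] ((250.5, 194.5), (97.0, 21.0), 90.0)
[ 29 269  28  32 685] [ 42.9474 284.3942] ((42.81175994873047, 284.6529541015625), (35.25120544433594, 21.90997886657715), 77.47119140625)
[456 270  24  29 527] [466.9222 283.0417] ((466.65386962890625, 283.23077392578125), (19.415494918823242, 30.397998809814453), 11.309932708740234)
[435 358  23  24 406] [445.6724 369.2586] ((445.7647399902344, 369.4411926269531), (16.734956741333008, 27.649057388305664), 14.03624439239502)
side 25 1099 [-0.0829 -0.0996  0.012 ] [0.0829 0.0999 0.012 ] [-0.0043 -0.0062  0.012 ]
scene 25 336 [-0.083  -0.0966  0.012 ] [0.0653 0.0986 0.012 ] [-0.0283  0.0431  0.012 ]
side 40 1047 [-0.0829 -0.0996  0.012 ] [0.0829 0.0999 0.012 ] [-0.0048 -0.0089  0.012 ]
scene 40 298 [-0.083  -0.0907  0.012 ] [0.0653 0.0986 0.012 ] [-0.0271  0.0506  0.012 ]
```

Request:
servo_tool(
  targets=[
    [[1,0.2,-2],[0,0,0],0],
    [[2,0.3,-4],[0,0,0],0],
    [[3,0.5,-6],[0,0,0],0],
    [[3.9,0.7,-7.6],[0,0,0],0],
    [[3.9,0.7,-7.6],[0,0,0],0],
    [[3.9,0.7,-7.6],[0,0,0],-1],
    [[3.9,0.7,-7.6],[0,0,0],-1],
    [[3.9,0.7,-7.6],[0,0,0],-1],
    [[3.9,0.7,-7.6],[0,0,0],-1],
    [[3.9,0.7,-7.6],[0,0,0],-1],
  ],
)

```text
time_s: 17.1
eef_pos: [0.4999, 0.2759, 0.3015]
tool_rot: [0.155, 0.577, 0.774, 0.208]
ft_force: [-3.3, -1.5, 4.9]
grip_width: 0.17
grasp_force: 30.0
```

Request:
servo_tool(
  targets=[
    [[-0.3,-0.1,0.6],[0,0,0],-1],
    [[-0.8,-0.24,1.5],[0,0,0],-1],
    [[-1.4,-0.4,2.6],[0,0,0],-1],
    [[-1.9,-0.57,3.5],[0,0,0],-1],
    [[-2.4,-0.7,4.3],[0,0,0],-1],
    [[-3,-0.9,6],[0,0,0],-1],
    [[-3,-2,9],[0,0,0],-1],
    [[-3,-3,12],[0,0,0],-1],
    [[-3,-3,12],[0,0,0],-1],
  ],
)

```text
time_s: 18.0
eef_pos: [0.4705, 0.2453, 0.4246]
tool_rot: [0.156, 0.577, 0.773, 0.21]
ft_force: [-0.3, 0.6, -3.5]
grip_width: 0.172
grasp_force: 30.0
```

```bash
python3 - <<'E'
from m4 import *
a=np.radians(1.4); T1=np.c_[[-np.sin(a),np.cos(a),0],[np.cos(a),np.sin(a),0],[0,0,-1.]]
go([.55,-.385,.16],T1)
b=save('side','d10'); save('scene','s10')
# pin blob in the tray: compare with d2
E
```

```text
t 18.0 tcp [0.4705 0.2453 0.4246] grasp [0.5475 0.2683 0.2874] 
ty [0.8273 0.2453 0.5053] tz [ 0.4843  0.1443 -0.8629] q [-0.18  0.18 -0.53  1.98  0.54  0.57 -0.79] f [-0.2812  0.5984 -3.4639] w 0.17171114800322174 29.99799281358719
shift cm [  7.9 -63.  -10.6] turn [ -4.8  30.1 -14.8]
```

Request:
servo_tool(
  targets=[
    [[1,-4,0],[-4.8,30.1,-14.8],-1],
    [[2,-8,0],[-4.8,30.1,-14.8],-1],
    [[3,-12,0],[-4.8,30.1,-14.8],-1],
    [[4,-16,0],[-4.8,30.1,-14.8],-1],
    [[5,-20,0],[-4.8,30.1,-14.8],-1],
    [[6,-24,0],[-4.8,30.1,-14.8],-1],
    [[7,-28,0],[-4.8,30.1,-14.8],-1],
    [[8,-32,0],[-4.8,30.1,-14.8],-1],
    [[8.4,-37,0],[-4.8,30.1,-14.8],-1],
    [[8.4,-42,0],[-4.8,30.1,-14.8],-1],
    [[8.4,-47,0],[-4.8,30.1,-14.8],-1],
    [[8.4,-52,0],[-4.8,30.1,-14.8],-1],
  ],
)

```text
time_s: 19.3
eef_pos: [0.5538, -0.2754, 0.4186]
tool_rot: [-0.003, 0.698, 0.716, -0.003]
ft_force: [0.8, 0.1, -2.9]
grip_width: 0.175
grasp_force: 30.0
```

Request:
servo_tool(
  targets=[
    [[0,-4,0],[0,0,0],-1],
    [[0,-8,-1],[0,0,0],-1],
    [[0,-11,-3],[0,0,0],-1],
    [[0,-11,-5],[0,0,0],-1],
    [[0,-11,-7],[0,0,0],-1],
    [[0,-11,-9],[0,0,0],-1],
    [[0,-11,-11],[0,0,0],-1],
    [[0,-11,-11],[0,0,0],-1],
    [[0,-11,-11],[0,0,0],-1],
  ],
)

```text
time_s: 20.2
eef_pos: [0.5542, -0.3834, 0.3094]
tool_rot: [-0.003, 0.698, 0.716, -0.003]
ft_force: [0.4, 0.0, -3.6]
grip_width: 0.174
grasp_force: 30.0
```

```bash
python3 - <<'E'
from m4 import *
a=np.radians(1.4); T1=np.c_[[-np.sin(a),np.cos(a),0],[np.cos(a),np.sin(a),0],[0,0,-1.]]
go([.555,-.385,.059],T1)
save('side','d11'); save('scene','s11')
E
```

```text
t 20.2 tcp [ 0.5542 -0.3834  0.3094] grasp [ 0.5528 -0.3833  0.1504] 
ty [ 0.9996  0.0264 -0.0085] tz [-0.0085  0.0005 -1.    ] q [ 0.71  0.62 -0.29  1.53  0.2   1.03  0.39] f [ 0.3639  0.0127 -3.6339] w 0.17360384224956005 29.99751091003418
shift cm [ 0.1 -0.2 -9.1] turn [-0.  -0.5 -0.1]
```

Request:
servo_tool(
  targets=[
    [[0.1,-0.2,-2.5],[0,-0.5,0],-1],
    [[0.1,-0.2,-5],[0,-0.5,0],-1],
    [[0.1,-0.2,-7],[0,-0.5,0],-1],
    [[0.1,-0.2,-8.3],[0,-0.5,0],-1],
    [[0.1,-0.2,-8.8],[0,-0.5,0],-1],
    [[0.1,-0.2,-8.8],[0,-0.5,0],-1],
  ],
)

```text
time_s: 20.9
eef_pos: [0.5552, -0.386, 0.2229]
tool_rot: [0.001, 0.698, 0.716, 0.001]
ft_force: [0.7, 0.6, -3.9]
grip_width: 0.173
grasp_force: 30.0
```

Request:
servo_tool(
  targets=[
    [[0,0,-0.2],[0,0,0],-1],
    [[0,0,-0.3],[0,0,0],-1],
    [[0,0,-0.4],[0,0,0],-1],
    [[0,0,-0.4],[0,0,0],-1],
  ],
)

```text
time_s: 21.3
eef_pos: [0.5551, -0.386, 0.2191]
tool_rot: [0.001, 0.698, 0.716, 0.001]
ft_force: [-0.0, -0.3, -4.1]
grip_width: 0.172
grasp_force: 30.0
```

Still hanging free (about −4 N), so I keep lowering until the force changes.

Request:
servo_tool(
  targets=[
    [[0,0,-0.2],[0,0,0],-1],
    [[0,0,-0.4],[0,0,0],-1],
    [[0,0,-0.5],[0,0,0],-1],
  ],
)

```text
time_s: 21.6
eef_pos: [0.5553, -0.3859, 0.2158]
tool_rot: [0.002, 0.698, 0.716, 0.001]
ft_force: [-8.0, 4.7, 23.0]
grip_width: 0.173
grasp_force: 30.0
```

Request:
servo_tool(
  targets=[
    [[0,0,0.3],[0,0,0],-1],
    [[0,0,0.3],[0,0,0],0],
    [[0,0,0.3],[0,0,0],0],
    [[0,0,0.3],[0,0,0],0],
    [[0,0,0.3],[0,0,0],0],
    [[0,0,3],[0,0,0],0],
    [[0,0,7],[0,0,0],0],
    [[0,0,12],[0,0,0],0],
    [[0,3,17],[0,0,0],0],
    [[0,8,20],[0,0,0],0],
    [[-1,13,20],[0,0,8],0],
    [[-2,18,20],[0,0,16],0],
  ],
)

```text
time_s: 22.8
eef_pos: [0.5381, -0.2193, 0.4151]
tool_rot: [0.003, 0.589, 0.808, 0.001]
ft_force: [0.5, 1.1, -0.3]
grip_width: 0.499
grasp_force: 0.0
```

```bash
cat >> m4.py <<'E'
Tt=np.c_[-A[0],A[1],-A[2]]; base=np.array([.6265,.3135,.075])
E
python3 - <<'E'
from m4 import *
print(np.linalg.det(Tt)); c=base+.024*A[2]
go(c+.2*A[2],Tt)
w=save('scene','s12');save('side','d12')
# which side is the torch: sample brightness along both items' axes
for nm in('scene','side'):
    im=cv2.imread('pics/'+('s12' if nm=='scene' else 'd12')+'.png')
    for y in(.055,-.055):
        P=[c+x*A[0]+y*A[1]+.015*A[2] for x in np.arange(-.07,.075,.01)]
        q=proj(nm,P).round().astype(int); print(nm,y,q[0],q[-1],[int(im[v,u].mean()) for u,v in q])
E
```

```text
1.0
t 22.8 tcp [ 0.5381 -0.2193  0.4151] grasp [ 0.539  -0.2194  0.2561] 
ty [0.9523 0.3052 0.0055] tz [ 0.0061 -0.001  -1.    ] q [ 0.6   0.39 -0.42  1.64  0.17  1.14  0.45] f [ 0.52    1.1111 -0.3288] w 0.49882894018816737 0.0
shift cm [-9.5 47.8 -0.8] turn [-15.7 -29.   86.5]
scene 0.055 [297 255] [264 265] [42, 41, 41, 39, 39, 37, 37, 36, 35, 34, 35, 31, 34, 32, 30]
scene -0.055 [268 232] [234 238] [38, 36, 37, 38, 36, 34, 55, 71, 48, 34, 37, 37, 37, 35, 35]
side 0.055 [246 252] [196 238] [37, 34, 35, 32, 31, 30, 30, 31, 31, 32, 32, 29, 33, 32, 33]
side -0.055 [238 224] [193 209] [35, 33, 37, 41, 41, 49, 43, 44, 41, 36, 35, 38, 38, 39, 67]
```

Request:
servo_tool(
  targets=[
    [[-1,5,0],[-15.7,-29,86.5],0.3],
    [[-2,10,0],[-15.7,-29,86.5],0.3],
    [[-3,15,0],[-15.7,-29,86.5],0.3],
    [[-4,20,0],[-15.7,-29,86.5],0.3],
    [[-5,25,0],[-15.7,-29,86.5],0.3],
    [[-6,30,0],[-15.7,-29,86.5],0.3],
    [[-7,35,0],[-15.7,-29,86.5],0.3],
    [[-8,40,0],[-15.7,-29,86.5],0.3],
    [[-9.5,45,0],[-15.7,-29,86.5],0.3],
    [[-9.5,47.8,0],[-15.7,-29,86.5],0.3],
    [[-9.5,47.8,0],[-15.7,-29,86.5],0.3],
    [[-9.5,47.8,0],[-15.7,-29,86.5],0.3],
  ],
)

```text
time_s: 24.1
eef_pos: [0.4423, 0.2579, 0.4131]
tool_rot: [0.255, -0.138, 0.956, 0.037]
ft_force: [-0.3, -1.6, -0.2]
grip_width: 0.653
grasp_force: 0.0
```

```bash
python3 - <<'E'
from m4 import *
c=base+.024*A[2]
go(c+.2*A[2],Tt)
im=save('wrist','w13'); g=cv2.cvtColor(im,cv2.COLOR_RGB2GRAY)
# rectified view of the plane z'=24mm: rows x' (from +85 down), cols y' (+110..-110), 5 mm
xs=np.arange(.085,-.09,-.005); ys=np.arange(.1,-.105,-.005)
P=np.array([c+x*A[0]+y*A[1] for x in xs for y in ys]); q=proj('wrist',P)
print(q[0],q[len(ys)-1],q[-1])
v=cv2.remap(g,q[:,0].astype(np.float32).reshape(len(xs),-1),q[:,1].astype(np.float32).reshape(len(xs),-1),cv2.INTER_LINEAR,borderValue=255)
for x,r in zip(xs,v): print('%4d '%(x*1000),' '.join('%3d'%k for k in r))
E
```

```text
t 24.1 tcp [0.4423 0.2579 0.4131] grasp [0.5183 0.2802 0.2752] 
ty [-0.2827  0.9592 -0.0002] tz [ 0.4778  0.1406 -0.8672] q [ 0.02  0.21 -0.83  2.01  0.71  0.62  0.58] f [-0.315  -1.582  -0.2117] w 0.6528826920354517 0.0
shift cm [ 0.1  0.1 -0.6] turn [ 0.  -0.1  0.1]
[338.6712 238.1118] [176.17   238.9565] [165.5936  95.059 ]
  85   87  88  87  87  50  17  17  16  13  13  13  12  13  13  14  14  13  13  13  14  13  14  13  13  14  12  12  14  14  13  13  11  14  11  16  17  17  21  82  87  87
  80   86  87  88  87  82  22  16  16  15  13  15  16  15  17  58  31  16  15  17  13  15  16  15  13  14  14  47  45  13  16  15  15  14  17  17  18  17  58  87  88  87
  75   87  88  87  87  87  60  16  17  55  61  62  62  57  58  67  61  64  62  60  63  62  61  60  65  63  62  63  64  63  60  58  59  61  61  26  17  24  85  87  87  87
  69   87  87  88  88  88  85  22  19  36  55  58  43  50  60  63  60  64  60  61  64  63  65  64  64  66  67  60  64  62  60  64  71  72  66  26  18  66  87  87  87  87
  64   70  81  87  87  86  87  64  16  35  55  54  32  25  40  85  65  66  63  62  68  65  
[... 4478 characters left out ...]
 125 123 118 123 111
 -70  115 120 119 126 119 117  27  31  37  38  25  22  22  45 119 105 126 121 121 126 125 125 122 124 128 126 108 118  21  17  21  25  30  26  24  70 120 127 120 129 118
 -75  113 122 121 124 122 116  29  31  36  35  20  19  15  43 101  91 127 116 116 124 124 128 124 118 124 125 105 107  17  18  21  23  23  19  18  72 118 131 126 128 118
 -80  107 115 117 116 118 105  20  22  23  23  22  18  18  43  72  66  94 112 109 122 119 124 116 116 113 112 103 106  18  18  21  25  23  20  20  76 116 113 116 112 103
 -85   30  27  20  23  21  19  19  17  18  17  19  19  19  20  19  20  23  21  21  22  21  20  25  18  20  23  19  23  20  19  19  21  20  19  18  19  23  21  19  19  17
```

The rectified wrist numbers decide it: the item at y' = +55 is uniformly 38 mm wide, so it is the tube. The one at y' = −55 narrows to a barrel from x' ≈ +14 to −65, with its head uphill, so that is the torch.

```bash
python3 - <<'E'
from m4 import *
g=base-.003*A[0]-.055*A[1]+.029*A[2]
go(g+.09*A[2],Tt); go(g,Tt)
E
```

```text
t 24.15 tcp [0.4428 0.2566 0.413 ] grasp [0.5187 0.2785 0.275 ] 
ty [-0.2765  0.961   0.0004] tz [ 0.4774  0.1378 -0.8678] q [ 0.02  0.21 -0.83  2.01  0.71  0.62  0.58] f [ 0.9098 -0.2173 -0.9992] w 0.6505082081566744 0.0
shift cm [ 6.4 -3.6 -9.9] turn [ 0.  -0.2  0.4]
t 24.15 tcp [0.4428 0.2566 0.413 ] grasp [0.5187 0.2785 0.275 ] 
ty [-0.2765  0.961   0.0004] tz [ 0.4774  0.1378 -0.8678] q [ 0.02  0.21 -0.83  2.01  0.71  0.62  0.58] f [ 0.9098 -0.2173 -0.9992] w 0.6505082081566744 0.0
shift cm [ 10.7  -2.3 -17.7] turn [ 0.  -0.2  0.4]
```

Request:
servo_tool(
  targets=[
    [[3,-2,-3],[0,-0.2,0.4],0.1],
    [[6.4,-3.6,-7],[0,-0.2,0.4],0.1],
    [[6.4,-3.6,-9.9],[0,-0.2,0.4],0.1],
    [[6.4,-3.6,-9.9],[0,-0.2,0.4],0.1],
    [[6.4,-3.6,-9.9],[0,-0.2,0.4],0.1],
  ],
)

```text
time_s: 24.65
eef_pos: [0.5069, 0.2209, 0.3146]
tool_rot: [0.256, -0.139, 0.956, 0.037]
ft_force: [0.8, 0.2, 0.9]
grip_width: 0.55
grasp_force: 0.0
```

```bash
python3 - <<'E'
from m4 import *
g=base-.003*A[0]-.055*A[1]+.029*A[2]
go(g,Tt)
im=save('wrist','w14'); gr=cv2.cvtColor(im,cv2.COLOR_RGB2GRAY); c=base+.030*A[2]
xs=np.array([-.03,-.04,-.05]); ys=np.arange(-.02,-.092,-.003)
for x in xs:
    q=proj('wrist',[c+x*A[0]+y*A[1] for y in ys]); print(x,q[0],[int(gr[int(v),int(u)]) if 0<=u<512 and 0<=v<384 else -1 for u,v in q])
E
```

```text
t 24.65 tcp [0.5069 0.2209 0.3146] grasp [0.5831 0.2433 0.1769] 
ty [-0.2837  0.9589 -0.0006] tz [ 0.4795  0.1413 -0.8661] q [-0.05  0.39 -0.63  2.07  1.04  0.43  0.37] f [0.7655 0.2127 0.9135] w 0.5496943947928863 0.0
shift cm [ 4.3  1.2 -7.8] turn [0. 0. 0.]
-0.03 [298.3554 163.7199] [129, 136, 121, 122, 124, 116, 119, 26, 28, 33, 37, 45, 39, 31, 27, 24, 125, 128, 128, 127, 118, 119, 122, 118]
-0.04 [298.8292 150.6296] [108, 88, 81, 84, 83, 130, 121, 43, 18, 19, 28, 24, 29, 21, 17, 20, 122, 129, 124, 126, 92, 75, 78, 78]
-0.05 [299.3025 137.2736] [83, 80, 77, 81, 80, 94, 84, 26, 22, 19, 23, 24, 20, 18, 16, 20, 90, 86, 96, 85, 74, 76, 73, 76]
```

Request:
servo_tool(
  targets=[
    [[1.2,0.4,-2.2],[0,0,0],0.1],
    [[2.2,0.7,-4],[0,0,0],0.1],
    [[3.2,1,-5.9],[0,0,0],0.1],
    [[3.9,1.2,-7.1],[0,0,0],0.1],
    [[4.3,1.3,-7.7],[0,0,0],0.1],
    [[4.3,1.3,-7.7],[0,0,0],0.1],
    [[4.3,1.3,-7.7],[0,0,0],-1],
    [[4.3,1.3,-7.7],[0,0,0],-1],
    [[4.3,1.3,-7.7],[0,0,0],-1],
    [[4.3,1.3,-7.7],[0,0,0],-1],
  ],
)

```text
time_s: 25.7
eef_pos: [0.55, 0.2339, 0.238]
tool_rot: [0.257, -0.139, 0.956, 0.037]
ft_force: [-2.1, -2.4, 6.4]
grip_width: 0.295
grasp_force: 30.0
```

Request:
servo_tool(
  targets=[
    [[-0.4,-0.1,0.8],[0,0,0],-1],
    [[-1,-0.3,1.8],[0,0,0],-1],
    [[-1.7,-0.5,3],[0,0,0],-1],
    [[-2.5,-0.7,4.5],[0,0,0],-1],
    [[-3.5,-1,6.3],[0,0,0],-1],
    [[-4.5,-1.3,8.2],[0,0,0],-1],
    [[-5.7,-1.7,10.4],[0,0,0],-1],
    [[-5.7,-1.7,10.4],[0,0,0],-1],
  ],
)

```text
time_s: 26.5
eef_pos: [0.492, 0.2172, 0.3434]
tool_rot: [0.258, -0.14, 0.955, 0.037]
ft_force: [0.4, 0.5, -2.0]
grip_width: 0.294
grasp_force: 30.0
```

```bash
python3 - <<'E'
from m4 import *
a=np.radians(1.4); x=np.array([np.cos(a),np.sin(a),0]); y=np.array([-np.sin(a),np.cos(a),0]); z=np.array([0,0,1.])
g=np.array([.474,-.113,0])+.037*x; g[2]=.14
for s in(1,-1):
    ty=s*x; go(g,np.c_[np.cross(ty,-z),ty,-z])
E
```

```text
t 26.5 tcp [0.492  0.2172 0.3434] grasp [0.5687 0.24   0.206 ] 
ty [-0.2861  0.9582 -0.0009] tz [ 0.4824  0.1433 -0.8642] q [-0.    0.33 -0.68  2.07  0.93  0.46  0.48] f [ 0.4202  0.4827 -2.0121] w 0.29442977597931397 29.997049570083618
shift cm [  1.9 -32.9  -4.4] turn [  20.5   28.1 -102.5]
t 26.5 tcp [0.492  0.2172 0.3434] grasp [0.5687 0.24   0.206 ] 
ty [-0.2861  0.9582 -0.0009] tz [ 0.4824  0.1433 -0.8642] q [-0.    0.33 -0.68  2.07  0.93  0.46  0.48] f [ 0.4202  0.4827 -2.0121] w 0.29442977597931397 29.997049570083618
shift cm [  1.9 -32.9  -4.4] turn [-26.2  19.1  72.9]
```

Request:
servo_tool(
  targets=[
    [[0,-3,3],[20.5,28.1,-102.5],-1],
    [[0,-6,3],[20.5,28.1,-102.5],-1],
    [[0,-9,3],[20.5,28.1,-102.5],-1],
    [[0,-12,3],[20.5,28.1,-102.5],-1],
    [[1,-15,3],[20.5,28.1,-102.5],-1],
    [[1,-18,3],[20.5,28.1,-102.5],-1],
    [[1,-21,3],[20.5,28.1,-102.5],-1],
    [[1.9,-24,3],[20.5,28.1,-102.5],-1],
    [[1.9,-27,3],[20.5,28.1,-102.5],-1],
    [[1.9,-30,2],[20.5,28.1,-102.5],-1],
    [[1.9,-32.9,0],[20.5,28.1,-102.5],-1],
    [[1.9,-32.9,0],[20.5,28.1,-102.5],-1],
  ],
)

```text
time_s: 27.7
eef_pos: [0.5106, -0.1173, 0.3377]
tool_rot: [0.011, 0.673, 0.74, -0.001]
ft_force: [-0.2, 0.9, -3.6]
grip_width: 0.295
grasp_force: 30.0
```

Request:
servo_tool(
  targets=[
    [[0,0,0],[0,0,0],-1],
  ],
)

```text
time_s: 27.8
eef_pos: [0.5119, -0.1134, 0.3395]
tool_rot: [0.012, 0.67, 0.743, 0.001]
ft_force: [1.1, 0.1, -3.1]
grip_width: 0.297
grasp_force: 30.0
```

```bash
cat > m5.py <<'E'
from m4 import *
a=np.radians(1.4); x=np.array([np.cos(a),np.sin(a),0]); y=np.array([-np.sin(a),np.cos(a),0]); z=np.array([0,0,1.])
g=np.array([.474,-.113,0])+.037*x; g[2]=.030
go(g,np.c_[np.cross(x,-z),x,-z])
E
python3 - <<'E'
import m5
from m5 import *
im=save('wrist','w15'); gr=cv2.cvtColor(im,cv2.COLOR_RGB2GRAY); c=np.array([.474,-.113,.012])
# rectified tray floor
xs=np.arange(.11,-.135,-.007); ys=np.arange(.14,-.115,-.01)
q=proj('wrist',[c+u*x+v*y for v in ys for u in xs[::-1]]).astype(np.float32)
v=cv2.remap(gr,q[:,0].reshape(len(ys),-1),q[:,1].reshape(len(ys),-1),cv2.INTER_LINEAR,borderValue=0)
print('cols x',np.round(xs[::-1]*1000).astype(int))
for k,r in zip(ys,v): print('%4d '%(k*1000),' '.join('%3d'%i for i in r))
E
```

```text
t 27.8 tcp [ 0.5119 -0.1134  0.3395] grasp [ 0.5151 -0.1156  0.1806] 
ty [0.9945 0.103  0.0186] tz [ 0.0201 -0.0142 -0.9997] q [ 0.43  0.37 -0.41  1.88  0.2   0.91  0.02] f [ 1.1099  0.101  -3.1156] w 0.2969053931020707 29.997464418411255
shift cm [ -0.1   0.1 -15.1] turn [ 0.9  1.1 -4.5]
cols x [-128 -121 -114 -107 -100  -93  -86  -79  -72  -65  -58  -51  -44  -37
  -30  -23  -16   -9   -2    5   12   19   26   33   40   47   54   61
   68   75   82   89   96  103  110]
 140  205 128 129 130 132 134 135 137 137 139 140 142 143 144 145 146 147 149 149 149 150 150 150 150 148 148 148 148 147 146 144 143 141 141 139
 130  205 129 130 132 134 135 136 138 140 141 143 144 145 145 147 148 150 150 152 152 152 152 151 152 151 150 150 149 149 147 146 145 144 143 142
 120  208 130 132 133 135 136 137 139 141 143 145 145 146 148 149 150 151 152 154 155 154 154 154 153 153 153 151 151 150 149 148 147 146 145 143
 109  209 132 133 134 136 137 139 141 142 144 145 141 144 146 134 136 139 139 137 138 136 136 138 136 135 147 149 149 150 147 146 148 146 145 143
  99  193 119 119 121 122  81  63  98 14
[... 2471 characters left out ...]
  19  21  20  20  20  20  20  21  20  19  20  53  89  90  89  17  15  16  17  18  18  16  16  15  15  77  89  89  61
 -80  174  19  21  20  18  20  20  21  21  20  20  20  21  20  20  20  25  65  84  89  76  17  21  25  29  33  35  37  39  41  44  43  44  44  44
 -90   22  22  25  25  25  25  25  25  25  25  25  25  25  26  27  25  38  59  46  47  48  48  48  48  48  49  48  49  48  49  49  49  51  51  50
-100   24  26  26  26  26  27  27  26  25  25  26  27  25  26  27  25  47  59  51  51  51  53  51  51  51  51  51  51  52  52  51  52  51  52  52
-110   25  26  27  26  25  25  25  26  25  26  25  26  27  26  26  25  52  61  51  52  51  50  51  50  51  51  51  49  50  48  49  48  46  56  55
```

The numbers show the pin lying in the tray along y at x ≈ −35 mm. The tray walls are symmetric about the mat and the torch hangs at x ≈ +37 mm. Lowering now.

Request:
servo_tool(
  targets=[
    [[-0.1,0.1,-3],[0.9,1.1,-4.5],-1],
    [[-0.1,0.1,-6],[0.9,1.1,-4.5],-1],
    [[-0.1,0.1,-9],[0.9,1.1,-4.5],-1],
    [[-0.1,0.1,-11.5],[0.9,1.1,-4.5],-1],
    [[-0.1,0.1,-13.5],[0.9,1.1,-4.5],-1],
    [[-0.1,0.1,-14.6],[0.9,1.1,-4.5],-1],
    [[-0.1,0.1,-14.6],[0.9,1.1,-4.5],-1],
  ],
)

```text
time_s: 28.55
eef_pos: [0.5108, -0.1101, 0.1945]
tool_rot: [0.001, 0.695, 0.719, 0.002]
ft_force: [-0.2, -0.2, -1.3]
grip_width: 0.296
grasp_force: 30.0
```

```bash
python3 m5.py
```

```text
t 28.55 tcp [ 0.5108 -0.1101  0.1945] grasp [ 0.5113 -0.1099  0.0355] 
ty [0.9994 0.0334 0.0034] tz [ 0.0033  0.0012 -1.    ] q [ 0.35  0.57 -0.33  2.01  0.31  0.6  -0.15] f [-0.1531 -0.1971 -1.2889] w 0.29608934686912963 29.998556077480316
shift cm [ 0.  -0.2 -0.5] turn [-0.1  0.2 -0.5]
```

Request:
servo_tool(
  targets=[
    [[0,0,-0.2],[0,0,0],-1],
    [[0,0,-0.4],[0,0,0],-1],
    [[0,0,-0.4],[0,0,0],-1],
  ],
)

```text
time_s: 28.85
eef_pos: [0.5113, -0.111, 0.192]
tool_rot: [0.002, 0.696, 0.718, 0.002]
ft_force: [0.1, -0.2, -0.5]
grip_width: 0.296
grasp_force: 30.0
```

Request:
servo_tool(
  targets=[
    [[0,0,-0.1],[0,0,0],-0.35],
    [[0,0,-0.1],[0,0,0],-0.2],
    [[0,0,-0.1],[0,0,0],0],
    [[0,0,-0.1],[0,0,0],0],
    [[0,0,-0.1],[0,0,0],0],
    [[0,0,2],[0,0,0],0],
    [[0,0,6],[0,0,0],0],
    [[0,0,11],[0,0,0],0],
    [[0,0,16],[0,0,0],0],
    [[0,-4,20],[0,0,0],0],
    [[0,-9,20],[0,0,0],0],
    [[0,-14,20],[0,0,0],0],
  ],
)

```text
time_s: 30.05
eef_pos: [0.5112, -0.2472, 0.3937]
tool_rot: [0.003, 0.696, 0.718, 0.002]
ft_force: [1.0, -0.5, -0.7]
grip_width: 0.498
grasp_force: 0.0
```

```bash
python3 - <<'E'
import m5
from m5 import *
save('scene','s16'); save('side','d16')
im=save('wrist','w16'); gr=cv2.cvtColor(im,cv2.COLOR_RGB2GRAY); c=np.array([.474,-.113,.023])
xs=np.arange(-.1,.105,.008); ys=np.arange(.12,-.125,-.012)
q=proj('wrist',[c+u*x+v*y for v in ys for u in xs]).astype(np.float32)
v=cv2.remap(gr,q[:,0].reshape(len(ys),-1),q[:,1].reshape(len(ys),-1),cv2.INTER_LINEAR,borderValue=0)
print('x',np.round(xs*1000).astype(int))
for k,r in zip(ys,v): print('%4d '%(k*1000),' '.join('%3d'%i for i in r))
# lid: dark blob on the bench to the right of the mat (scene view, plate top z=.02)
s=cv2.imread('pics/d16.png'); p=np.argwhere(s.max(2)<60)[:,::-1]; W=onz('side',p,.02)
k=(W[:,0]>.4)&(W[:,0]<.72)&(W[:,1]<-.24)&(W[:,1]>-.6); print('lid',k.sum(),np.percentile(W[k],[2,98],axis=0))
E
```

```text
t 30.05 tcp [ 0.5112 -0.2472  0.3937] grasp [ 0.5125 -0.2473  0.2347] 
ty [0.9995 0.0316 0.0079] tz [ 0.0079 -0.001  -1.    ] q [ 0.63  0.38 -0.37  1.71  0.15  1.07  0.24] f [ 0.9832 -0.4857 -0.7329] w 0.4983974860101768 0.0
shift cm [ -0.   13.5 -20.5] turn [ 0.1  0.5 -0.4]
x [-100  -92  -84  -76  -68  -60  -52  -44  -36  -28  -20  -12   -4    4
   12   20   28   36   44   52   60   68   76   84   92  100]
 120    0   0   0   0   0   0   0   0   0   0   0   0   0   0   0   0   0   0   0   0   0   0   0   0   0   0
 108    0   0   0   0   0   0   0   0   0   0   0   0   0   0   0   0   0   0   0   0   0   0   0   0   0   0
  96    0   0   0   0   0   0   0   0   0   0   0   0   0   0   0   0   0   0   0   0   0   0   0   0   0   0
  84    0   0   0   0   0   0   0   0   0   0   0   0   0   0   0   0   0   0   0   0   0   0   0   0   0   0
  72    0   0   0   0   0   0   0   0   0   0   0   0   0   0   0   0   0   0   0   0   0   0   0   0   0   0
  60    0   0   0   0   0   0   0   0   0   0   0   0   0   0   0   0   0   0   0   0   0   0   0   0   0   0
  48    0   0   0   0   0   0
[... 984 characters left out ...]
89  92  90  92  67  94  93  93 127 171 182 169 131 135 133 130 197 192 193 138 157 151
 -71   65  78  63  90  90  92  88  89  72  93  92  92  91  92  93  94  96 104 123 165 173 172 193 137 142 131
 -83   65  80  64  90  89  90  89  88  90  92  91  91  90  92  92  92  95  93  92  92  94  94  99  81  78  69
 -95   84  83  64  89  89  90  88  87  89  92  90  89  89  89  91  91  93  91  90  90  92  96 125  78  80  68
-107   84 102  93  81  80  81  82  81  81  81  83  82  83  82  82  82  83  82  83  84  85  86 101  96  79  68
-119   84  85  86  85  66  65  66  66  67  67  67  67  67  67  67  68  68  69  67  68  68  69  69  69  68  67
lid 1204 [[ 0.4637 -0.495   0.02  ]
 [ 0.6459 -0.243   0.02  ]]
```

The torch and pin both lie inside the tray. The lid is flat at about (0.555, −0.386), and the robot is clear of everything.

```bash
python3 -c "
from plant import arm
print(arm.close_job())"
```

```text
the job is handed in; nothing more can be done
None
```

The job is handed in at about 30 s on the robot's clock. My last measurements show the tray on the mat, the pin and torch in the tray, and the lid flat to the right of the mat, handle up; the tube was left in the case, and the judge returned no verdict.

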